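Refill the orange deodoriser jar and hold it at the front of the turntable

TASK

Refill the orange deodoriser jar on the closet turntable: take the orange scent capsule from the pocket tray and stand it fully down in the open socket in the jar's cap. Turn the turntable until that jar stands squarely at the front, on the side facing the shelf's front edge where the robot stands, and finish while firmly gripping the turntable's centre handle, so that it stays still for me to open the jar. Bring the jar round by turning the table, without shoving or tipping either jar, and leave the other capsules, the bucket, dustpan, brush and spray bottle where they are.

Things in the scene. Friction and masses are not known exactly. Their poses are not given: they have to be found in the camera images.
- turntable_base: Fixed grey foot of the turntable, 190 mm across, 13 mm high. Origin on the turning axis at shelf height; its x and y axes always lie along world x and y. The front of the turntable is its -x side: a jar is squarely at the front when it lies straight along -x from this axis (square to the shelf's front edge, not aimed at the robot's base).
- turntable: White round turntable on the foot, 280 mm across, free to turn any amount either way about the vertical axis (light friction, about 0.02 N m; stays where it is left). Origin on the axis, underside at 14 mm over the shelf; the floor on which the jars stand is 20 mm over the shelf, with a 4 mm thick lip round the edge whose top is 32 mm over the shelf.
- handle (a point): Centre of the turntable's grey handle: an upright block on a 24 mm thick post at the turning axis, 46 mm long along this frame's x, 16 mm thick along its y, 38 mm high; its underside is 97 mm and its top 135 mm over the shelf, this point 116 mm. It turns with the table. Grasp it from above across its 16 mm.
- handle_end (a point): Middle of one end face of the handle block, 23 mm from the axis along the handle's x; shows which way the handle lies.
- jar_orange: The marked jar: squat white jar 63 mm across and 56 mm high with an orange band and orange cap, 0.22 kg, standing loose on the turntable with its middle 76 to 102 mm from the axis. Origin at the centre of its underside, z up.
- socket (a point): Centre of the mouth of the open round socket in the orange cap's top: 26 mm across, 10 mm deep, flat floor. It lies 56 mm above the jar's underside (76 mm over the shelf).
- jar_blue: The other jar: same size and build in blue, its socket already filled with a blue capsule that stands 16 mm above its cap. Loose on the turntable. Origin at the centre of its underside.
- tray: Grey pocket tray, fixed, 98 mm (its x) by 148 mm (its y) by 18 mm high, with six round pockets 24 mm across and 12 mm deep, in two rows 48 mm apart, 48 mm pitch. Four hold capsules, whose tops stand 14 mm above the tray. Origin at the centre of the underside.
- capsule_orange_c (a point): Centre of the orange scent capsule: rigid upright cylinder 20 mm across, 26 mm high (this point is half-way up), white foot and orange upper part, 14 g. In a pocket of the tray its foot is 6 mm over the shelf.
- capsule_blue_c (a point): Centre of the blue capsule, same shape; leave it in the tray.
- capsule_green_c (a point): Centre of the green capsule, same shape; leave it in the tray.
- capsule_yellow_c (a point): Centre of the yellow capsule, same shape; leave it in the tray.
- bucket: Lidded blue bucket, 232 mm across, 215 mm high. Origin at the centre of its underside. Bystander.
- dustpan: Stainless dustpan lying on the shelf, pan 220 mm wide (y), 170 mm deep, 60 mm high, open edge towards the robot, handle pointing away. Origin at the middle of the open edge. Bystander.
- brush: Green scrub brush, 150 mm long (its x), 52 mm wide, 75 mm high, bristles down. Origin at the centre of its underside. Bystander.
- spray_bottle: Closed grey spray bottle, 76 mm across, 210 mm high. Origin at the centre of its underside. Bystander.
Things that resemble listed ones, but are neither listed nor needed, are in the scene too. Of the things like the jar_blue, leave any that is yellow; of the rest the larger one is meant. Of the things that look like the jar_orange, the larger one is meant.

How it is judged:
On the way:
1. the orange capsule stands fully down in the orange jar's socket, let go (horizontal distance between capsule_orange_c and socket below 0.006 m and z of capsule_orange_c in the frame of socket between 0 and 0.006 m and contact force between the fingers and capsule_orange below 0.2 N), for 0.2 s.
At the end, for the whole second after the job is handed in: Orange capsule upright in the orange socket (6 mm of its middle, 3 mm of its floor); that jar at the front within 14 mm of the line straight forward from the axis; both jars upright on the turntable; turntable turned (handle end 14 mm moved), still, its handle gripped with over 8 N (horizontal distance between capsule_orange_c and socket below 0.006 m and z of capsule_orange_c in the frame of socket between 0 and 0.006 m and angle between capsule_orange_c's own z axis and vertical below 0.2 rad and y of jar_orange in the frame of turntable_base between -0.014 and 0.014 m and x of jar_orange in the frame of turntable_base between -0.12 and -0.05 m and height (world z) of jar_orange between 0.015 and 0.026 m and height (world z) of jar_blue between 0.015 and 0.026 m and angle between each of jar_orange, jar_blue's own z axis and vertical below 0.1 rad and distance of handle_end from where it was at the start of the episode above 0.014 m and angular speed of turntable below 0.05 rad/s and contact force between the fingers and turntable above 8 N and distance between the grasp point and handle below 0.04 m); the arm keeps its last pose, push and grip.
It fails at once if a jar is shoved by the fingers or arm (contact force between any of the arm, the fingers and jar_orange above 3 N or contact force between any of the arm, the fingers and jar_blue above 3 N).
It fails at once if a jar is tipped (angle between any of jar_orange, jar_blue's own z axis and vertical above 0.35 rad).
It fails at once if another capsule is taken out or moved (distance of any of capsule_blue_c, capsule_green_c, capsule_yellow_c from where it was at the start of the episode above 0.015 m).
It fails at once if the bucket, dustpan, brush or spray bottle is moved (distance of any of bucket, dustpan, brush, spray_bottle from where it was at the start of the episode above 0.03 m).
It also fails if it takes over 51 s, if anything falls off the work surface, if the arm or the gripper's body presses on something with over 40 N, if the wrist force passes 120 N, or if a joint passes its speed limit or range.

ROBOT

A 6-joint arm with a two-finger parallel gripper is mounted at the origin on the work surface. World frame = base frame: x ahead of the robot, y to its left, z up, the work surface at z = 0. Lengths are in m, angles in rad, forces in N, time in s.
With the tool pointing down it reaches from about 0.325 to 0.9 m from the base axis. Payload 6.1 kg.
Tool frame: the origin (TCP) lies on the centre line of the jaws, within the pads' length; the fingertips stand env.tcp_to_tips ahead of it and the grasp point (between the pads) lies 2 mm behind it (env.tcp_to_tips is the distance from the TCP to the fingertips, in m); z points along the fingers, y is the line along which they close (so a half turn about z gives the same grasp; the last joint's range is limited). The gripper opens to 87 mm and grips with 3 to 60 N. Pads are 19 mm wide; open, the fingers measure 117 mm over their backs; the gripper's body (75 mm by 190 mm) begins 51 mm behind the grasp point.
Start: joints at [-1.379, 0.22, 1.526, -0, 1.395, -0.126], TCP at [0.195, -0.594, 0.24] pointing down, gripper open.
Joint ranges: [-2.98, 2.98], [-0.91, 2.08], [0.09, 2.57], [-1.24, 4.39], [0.2, 2.65], [-2.68, 2.68]. Speed limits (rad/s): [2.57, 2.57, 3.01, 3.14, 3.14, 3.14].

INTERFACE

Orientations are given as a unit quaternion [w, x, y, z].
In Python, from station import env gives the robot as it stands.
- The arm moves only by the shell command python3 -m crank 'ROWS' [OPENING] [FORCE]. ROWS is JSON, a list of rows, each an object of numbers: "tx", "ty", "tz": the shift along the tool's x, y, z in units of 0.025 m (1.0 is 0.025 m); "ax", "ay", "az": the turn, a rotation vector about the tool's x, y, z in units of 0.08 rad (1.0 is 0.08 rad). In form: [{"tx": .., "ty": .., "tz": .., "ax": .., "ay": .., "az": ..}, ...]. A call has 1 to 10 rows; each row shifts and turns the commanded pose from where the row before left it, along the tool's axes as they then stand; what a row does not reach is not made up. A row lasts 1/8 s, in which the tool goes at most 62.5 mm and 10.7 degrees, less where a joint would pass 70% of its speed; a pose out of reach is approached as far as the arm can. A call with a number of a shift or a turn outside -1 to 1 is refused whole. A call with a gripper value outside its range is refused whole. OPENING is the closure, from -1 (fully open) to 1 (shut), so that 0 is half open, set as the call begins (- or left out, the last holds). The fingers move at their own pace and stop on an object; FORCE is the grip in N (left out, the last holds). Time passes only in rows, so rows that do not move let the fingers close. It gives the time, the measured TCP pose, the force, the opening and the grip force at its end, in the units of the state.
- env.get_state(): the state, without advancing time (a new reading comes with each control period).
- env.get_image(name): name is "scene" or "top" or "wrist"; returns a dict with "img" (400x640x3 uint8, red, green, blue), "fx", "fy", "cx", "cy" (pixels), "rvec" (rotation vector, rad) and "tvec" (3), from world to camera coordinates, as OpenCV has them; the wrist camera has in their place "mount" (4x4, takes a point from camera to tool coordinates, whose origin is the TCP and whose axes are the flange's). Camera axes: x right, y down, z forward; pixel columns grow to the right and rows downward; lengths in m; the calibration is good to about 2 mm. A picture is of the moment at which its call begins: read the wrist's pose just before it. There is no depth.
- env.finish_job(): hands the job in; it is judged then, once.
Trained networks look in a picture, given as the dict that the camera call returned (one of the last four; its "shot" number tells which), for a name from the list of things; names that differ only in an ending like _2 or _b are one class to them, and where a whole thing is asked for, a point or a joint stands for the part that bears it (a point fixed in the world has none). Each returns a list of dicts, best first, with "p" (0 to 1); they miss things now and then, are a little off and sometimes report something else, mostly with a low value. They report only what shows in the picture. A call takes as long as a camera call. They do not tell look-alikes from the thing itself.
- env.find_in(picture, label): "position" ([x, y, z] in m, in world coordinates, good to about 4 mm: the middle of the surface that is visible of it).
- env.masks_of(picture, label): "mask" (400x640 bool, what is visible of it).
The state is a dict: "time": time; "qpos": joint angles; "dq": joint speeds; "joint_efforts": joint torques, N m; "tcp_pos": TCP position; "eef_rot": TCP orientation; "wrist_force": force on the tool from outside, world axes, zero at the start; "torque": the same for the moment, N m; "width": finger opening in m; "finger_force": force on a finger pad.
Only numpy, scipy, OpenCV 4.12 (cv2) and the standard library are available. Lean on these libraries where they do the work, as an engineer would, in place of code of your own. Each camera call takes 0.05 s, during which the arm holds its last target. There are 200 camera calls.

## Working session

There is one attempt and no reset: what is moved stays moved. The work goes in short steps, Python scripts to look and compute and a shell command to move; the robot and the scene stay as the last step left them, time stands still between calls to the robot, and variables do not carry over. Pictures are saved under pics/ and viewed, at most 10 in all, crops included, and the job is handed in when it is done.

```bash
mkdir -p pics; cat > h.py <<'E'
from station import env
import numpy as np, cv2
from scipy.spatial.transform import Rotation as R
def snap(n,fn=None):
    s=env.get_state(); p=env.get_image(n)
    if fn: cv2.imwrite('pics/'+fn,p['img'][:,:,::-1])
    return s,p
def cam(s,p):
    K=np.array([[p['fx'],0,p['cx']],[0,p['fy'],p['cy']],[0,0,1]])
    if 'mount' in p:
        q=s['eef_rot']; T=np.eye(4); T[:3,:3]=R.from_quat([q[1],q[2],q[3],q[0]]).as_matrix(); T[:3,3]=s['tcp_pos']
        W=T@np.array(p['mount']); return K,W[:3,:3],W[:3,3]
    Rm=cv2.Rodrigues(np.array(p['rvec'],float))[0]; return K,Rm.T,-Rm.T@np.array(p['tvec']).ravel()
def ray(s,p,uv,z):
    K,Rw,o=cam(s,p); d=Rw@np.linalg.solve(K,[uv[0],uv[1],1]); return o+d*(z-o[2])/d[2]
def proj(s,p,P):
    K,Rw,o=cam(s,p); c=K@(Rw.T@(np.array(P)-o)); return c[:2]/c[2]
E
python3 - <<'E'
from h import *
s=env.get_state(); print({k:np.round(v,3).tolist() for k,v in s.items()},env.tcp_to_tips)
for n in ['top','scene']:
    s,p=snap(n,n+'0.png')
    for l in ['turntable','handle','handle_end','jar_orange','socket','jar_blue','tray','capsule_orange_c','capsule_blue_c','capsule_green_c','capsule_yellow_c','bucket','spray_bottle','brush','dustpan']:
        print(n,l,[(np.round(f['position'],3).tolist(),round(f['p'],2),np.round(proj(s,p,f['position'])).astype(int).tolist()) for f in env.find_in(p,l)[:3]])
E
```

```text
{'time': 0.0, 'qpos': [-1.379, 0.221, 1.528, 0.0, 1.395, -0.126], 'dq': [0.001, -0.001, -0.0, 0.001, 0.001, -0.0], 'joint_efforts': [-0.001, -49.462, -38.738, 0.07, 0.057, -0.0], 'tcp_pos': [0.195, -0.593, 0.238], 'eef_rot': [-0.001, 0.987, 0.158, -0.0], 'wrist_force': [0.34, 1.0, -0.444], 'torque': [-0.025, 0.044, 0.022], 'finger_force': 0.0, 'width': 0.087} 0.017
top turntable [([0.548, 0.138, 0.019], 0.63, [289, 215])]
top handle [([0.542, 0.133, 0.022], 0.86, [290, 216]), ([0.66, -0.379, 0.147], 0.2, [440, 174])]
top handle_end [([0.548, 0.136, 0.02], 0.88, [289, 215])]
top jar_orange [([0.622, -0.118, 0.042], 0.6, [359, 192]), ([0.512, 0.065, 0.072], 0.57, [309, 223])]
top socket [([0.624, -0.125, 0.039], 0.61, [361, 192]), ([0.51, 0.063, 0.076], 0.5, [309, 223])]
top jar_blue [([0.602, 0.217, 0.076], 0.83, [265, 198]), ([0.798, 0.199, 0.057], 0.67, [271, 145]), ([0.648, 0.384, 0.041], 0.5, [221, 188])]
top tray [([0.48, -0.22, 0.018], 0.65, [388, 231]), ([0.663, -0.381, 0.144], 0.55, [440, 173])]
top capsule_orange_c []
top capsule_blue_c []
top capsule_green_c []
top capsule_y
[... 623 characters left out ...]
ar_blue [([0.824, 0.204, 0.056], 0.87, [356, 281]), ([0.664, 0.388, 0.039], 0.85, [429, 251]), ([0.617, 0.226, 0.075], 0.76, [377, 219])]
scene tray [([0.489, -0.208, 0.023], 0.95, [257, 172])]
scene capsule_orange_c []
scene capsule_blue_c []
scene capsule_green_c []
scene capsule_yellow_c []
scene bucket [([0.468, 0.538, 0.199], 0.62, [502, 175]), ([0.526, 0.065, 0.073], 0.39, [332, 186])]
scene spray_bottle [([0.694, -0.378, 0.128], 0.79, [175, 186]), ([0.492, -0.21, 0.017], 0.18, [257, 173])]
scene brush [([0.468, -0.451, 0.041], 0.58, [194, 151])]
scene dustpan [([0.857, -0.079, -0.004], 0.8, [255, 278]), ([0.564, 0.145, 0.019], 0.69, [353, 211]), ([0.469, 0.538, 0.2], 0.6, [502, 175])]
```

```bash
python3 - <<'E'
import cv2,numpy as np
a=cv2.imread('pics/top0.png')[150:280,230:430]; b=cv2.imread('pics/scene0.png')[140:270,220:420]
cv2.imwrite('pics/c1.png',cv2.resize(np.vstack([a,b]),None,fx=2.3,fy=2.3,interpolation=2))
E
```

```text
(no output)
```

View pics/c1.png

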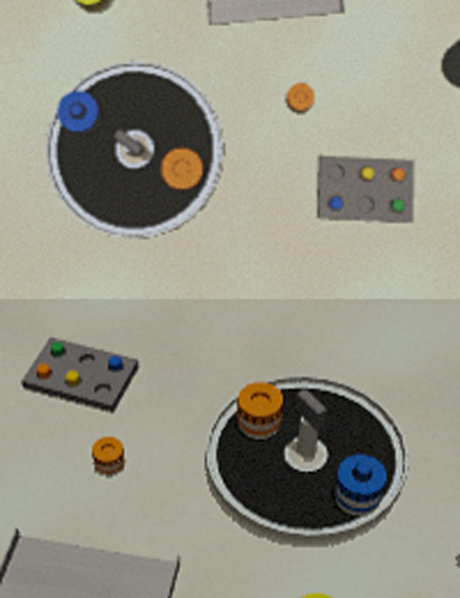

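The top view shows the tray, with the orange capsule in its far right corner at about px (403,226). The orange jar on the turntable is at (309,223), and the handle lies roughly along the line to that jar. The smaller orange look-alike stands off the table at (360,192). I'll move over the tray.

```bash
python3 -m crank '[{"tx":1,"ty":-0.5},{"tx":1,"ty":-0.5},{"tx":1,"ty":-0.5},{"tx":1,"ty":-0.5},{"tx":1,"ty":-0.5},{"tx":1,"ty":-0.5},{"tx":1,"ty":-0.5},{"tx":1,"ty":-0.5},{"tx":1,"ty":-0.5},{"tx":1,"ty":-0.5}]' 0.3 20
python3 -m crank '[{"tx":1,"ty":-0.7},{"tx":1,"ty":-0.7},{"tx":1,"ty":-0.7},{"tx":1,"ty":-0.7},{"tx":1,"ty":-0.7},{"az":-1},{"az":-1},{"az":-1},{"az":-1},{"az":-1}]'
python3 -m crank '[{"az":-0.9,"tz":0.5},{"tz":0.5},{},{}]'
cat > look.py <<'E'
from h import *
import sys
s,p=snap('wrist',sys.argv[1])
print(np.round(s['tcp_pos'],4),np.round(s['eef_rot'],3),s['width'],s['time'],np.round(s['wrist_force'],1))
for l in sys.argv[2:]:
    for f in env.find_in(p,l)[:3]: print(l,np.round(f['position'],4),round(f['p'],2),np.round(proj(s,p,f['position'])))
E
python3 look.py w1.png capsule_orange_c capsule_yellow_c capsule_green_c tray
```

```text
[ 0.1953 -0.5937  0.2395] [-0.     0.987  0.158 -0.   ] 0.08686931329790153 1.6 [ 0.6 -0.   0.6]schema error: expected keys tx, ty, tz, ax, ay, az
schema error: expected keys tx, ty, tz, ax, ay, az
schema error: expected keys tx, ty, tz, ax, ay, az
```

View pics/w1.png

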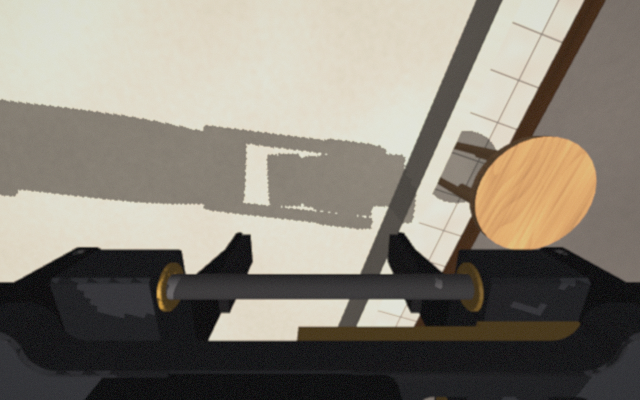

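The arm hasn't moved, because every row needs all six keys. The picture shows only the shelf edge and the fingers. I'll retype the moves in full.

```bash
python3 -m crank '[{"tx":1,"ty":-0.5,"tz":0,"ax":0,"ay":0,"az":0},{"tx":1,"ty":-0.5,"tz":0,"ax":0,"ay":0,"az":0},{"tx":1,"ty":-0.5,"tz":0,"ax":0,"ay":0,"az":0},{"tx":1,"ty":-0.5,"tz":0,"ax":0,"ay":0,"az":0},{"tx":1,"ty":-0.5,"tz":0,"ax":0,"ay":0,"az":0},{"tx":1,"ty":-0.5,"tz":0,"ax":0,"ay":0,"az":0},{"tx":1,"ty":-0.5,"tz":0,"ax":0,"ay":0,"az":0},{"tx":1,"ty":-0.5,"tz":0,"ax":0,"ay":0,"az":0},{"tx":1,"ty":-0.5,"tz":0,"ax":0,"ay":0,"az":0},{"tx":1,"ty":-0.5,"tz":0,"ax":0,"ay":0,"az":0}]' 0.3 20
python3 -m crank '[{"tx":1,"ty":-0.7,"tz":0,"ax":0,"ay":0,"az":0},{"tx":1,"ty":-0.7,"tz":0,"ax":0,"ay":0,"az":0},{"tx":1,"ty":-0.7,"tz":0,"ax":0,"ay":0,"az":0},{"tx":1,"ty":-0.7,"tz":0,"ax":0,"ay":0,"az":0},{"tx":1,"ty":-0.7,"tz":0,"ax":0,"ay":0,"az":0},{"tx":0,"ty":0,"tz":0,"ax":0,"ay":0,"az":-1},{"tx":0,"ty":0,"tz":0,"ax":0,"ay":0,"az":-1},{"tx":0,"ty":0,"tz":0,"ax":0,"ay":0,"az":-1},{"tx":0,"ty":0,"tz":0,"ax":0,"ay":0,"az":-1},{"tx":0,"ty":0,"tz":0,"ax":0,"ay":0,"az":-1}]'
python3 -m crank '[{"tx":0,"ty":0,"tz":0.5,"ax":0,"ay":0,"az":-0.9},{"tx":0,"ty":0,"tz":0.5,"ax":0,"ay":0,"az":0},{"tx":0,"ty":0,"tz":0,"ax":0,"ay":0,"az":0},{"tx":0,"ty":0,"tz":0,"ax":0,"ay":0,"az":0}]'
python3 look.py w2.png capsule_orange_c capsule_yellow_c capsule_green_c tray
```

```text
time: 3.1
tcp_pos: [0.3943, -0.3962, 0.2397]
eef_rot: [0.0, 0.987, 0.158, 0.0]
wrist_force: [0.3, 0.0, -0.3]
width: 0.0307
finger_force: 0.0
time: 4.35
tcp_pos: [0.4851, -0.2746, 0.2396]
eef_rot: [0.0, 0.936, 0.352, 0.0]
wrist_force: [-0.1, 0.9, -1.3]
width: 0.0307
finger_force: 0.0
time: 4.85
tcp_pos: [0.4852, -0.2747, 0.2147]
eef_rot: [0.0, 0.923, 0.384, 0.0]
wrist_force: [-0.0, 0.3, 0.2]
width: 0.0301
finger_force: 0.0
[ 0.4852 -0.2747  0.2147] [0.    0.923 0.384 0.   ] 0.030121812749528857 4.85 [-0.   0.3  0.2]
capsule_orange_c [ 0.5007 -0.2669  0.0269] 0.73 [325. 171.]
capsule_yellow_c [ 0.5023 -0.2224  0.0317] 0.77 [299. 144.]
capsule_green_c [ 0.4545 -0.2716  0.0351] 0.67 [301. 201.]
tray [ 0.4803 -0.2154  0.0203] 0.59 [283. 152.]
```

View pics/w2.png

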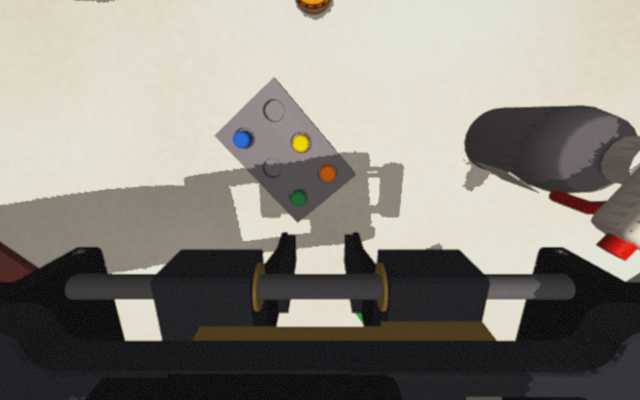

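The orange capsule is at px (327,173), with yellow at (300,143) and green at (298,198). The spray bottle is well clear to the right. I'll go closer and triangulate.

```bash
python3 -m crank '[{"tx":0.35,"ty":0.13,"tz":0.8,"ax":0,"ay":0,"az":0},{"tx":0.35,"ty":0.12,"tz":0.8,"ax":0,"ay":0,"az":0},{"tx":0,"ty":0,"tz":0.8,"ax":0,"ay":0,"az":0},{"tx":0,"ty":0,"tz":0.8,"ax":0,"ay":0,"az":0},{"tx":0,"ty":0,"tz":0.8,"ax":0,"ay":0,"az":0},{"tx":0,"ty":0,"tz":0,"ax":0,"ay":0,"az":0}]'
cat > tri.py <<'E'
from h import *
def tri(rays):
    A=np.zeros((3,3));b=np.zeros(3)
    for o,d in rays:
        M=np.eye(3)-np.outer(d,d);A+=M;b+=M@o
    x=np.linalg.solve(A,b); return x,[round(float(np.linalg.norm((np.eye(3)-np.outer(d,d))@(x-o))),4) for o,d in rays]
def rayd(s,p,uv):
    K,Rw,o=cam(s,p); d=Rw@np.linalg.solve(K,[uv[0],uv[1],1]); return o,d/np.linalg.norm(d)
def orange(p,box=None,lo=(5,120,60),hi=(20,255,255)):
    m=cv2.inRange(cv2.cvtColor(p['img'],cv2.COLOR_RGB2HSV),lo,hi)
    n,_,st,c=cv2.connectedComponentsWithStats(m); return sorted([(int(st[i,4]),np.round(c[i],1).tolist(),st[i,:4].tolist()) for i in range(1,n)],reverse=True)[:4]
E
python3 - <<'E'
from tri import *
s,p=snap('wrist','w3.png')
print(s['tcp_pos'],s['time'])
print(orange(p))
for f in env.masks_of(p,'capsule_orange_c')[:2]:
    m=f['mask'].astype(np.uint8);M=cv2.moments(m,True);print(f['p'],M['m00'],M['m10']/M['m00'],M['m01']/M['m00'],cv2.boundingRect(m))
for f in env.find_in(p,'capsule_orange_c')[:2]: print(f['position'],f['p'],proj(s,p,f['position']))
s1=dict(tcp_pos=np.array([.4852,-.2747,.2147]),eef_rot=[0,.923,.384,0])
u=orange(p)[0][1]
print(tri([rayd(s1,p,(327.3,173)),rayd(s,p,u)]))
for z in (.019,.032): print(z,ray(s,p,u,z),ray(s1,p,(327.3,173),z))
print(proj(s,p,[.503,-.267,.0]),proj(s,p,s['tcp_pos']))
E
```

```text
time: 5.85
tcp_pos: [0.5004, -0.2657, 0.1119]
eef_rot: [-0.002, 0.923, 0.385, -0.001]
wrist_force: [-0.6, 0.6, 0.5]
width: 0.0308
finger_force: 0.0
[ 0.50037154 -0.26574983  0.11194655] 5.85
[(4058, [353.3, 332.1], [193, 322, 301, 19]), (486, [325.5, 215.5], [314, 203, 24, 26]), (323, [256.5, 287.4], [252, 263, 13, 49]), (316, [382.8, 287.2], [375, 263, 13, 49])]
0.67 529.0 325.2778827977316 214.6446124763705 (314, 201, 23, 28)
[0.5015, -0.2706, 0.0281] 0.66 [326.00025837 216.25357561]
(array([ 0.52747738, -0.2430589 ,  0.20532868]), [0.0043, 0.0043])
0.019 [ 0.42901299 -0.3856066   0.019     ] [ 0.49975806 -0.27192385  0.019     ]
0.032 [ 0.43612636 -0.37583249  0.032     ] [ 0.50144943 -0.26973724  0.032     ]
[324.03895351 202.41044599] [321.09990765 262.75491564]
```

View pics/w3.png

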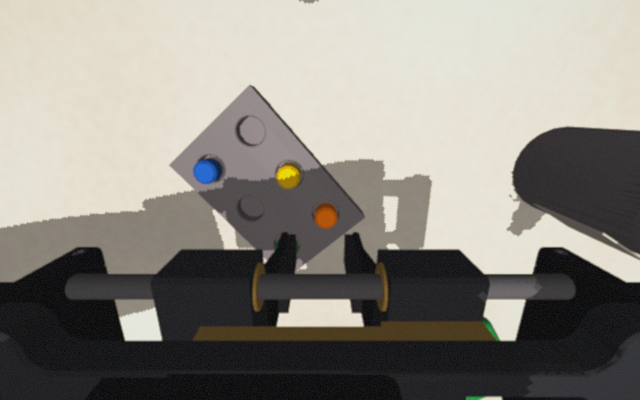

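The capsule is alone at px (325,215), just ahead of the jaws at (287–352,240). The first blob was the gripper's own part, so I'll redo the triangulation with the right one.

```bash
python3 - <<'E'
from tri import *
s,p=snap('wrist')
s1=dict(tcp_pos=np.array([.4852,-.2747,.2147]),eef_rot=[0,.923,.384,0])
u=(325.4,214.8)
print(s['tcp_pos'],tri([rayd(s1,p,(327.3,173)),rayd(s,p,u)]))
for z in (.019,.026,.032): print(z,ray(s,p,u,z))
T=R.from_quat(np.array(s['eef_rot'])[[1,2,3,0]]).as_matrix(); print(T)
g=ray(s,p,u,.027); print('tool units',T.T@(np.array([g[0],g[1],.037])-s['tcp_pos'])/.025)
for z in (.112,.06,.037): # where would TCP point show
    print(proj(s,p,s['tcp_pos']+T[:,2]*(.112-z)))
E
```

```text
[ 0.50233    -0.26709589  0.11528834] (array([ 0.50115901, -0.27244491,  0.02215599]), [0.0014, 0.0014])
0.019 [ 0.50136127 -0.27437829  0.019     ]
0.026 [ 0.50308683 -0.27242347  0.026     ]
0.032 [ 0.50456589 -0.2707479   0.032     ]
[[ 7.04147846e-01  7.10052569e-01  1.07769526e-03]
 [ 7.10053350e-01 -7.04147487e-01 -7.46764811e-04]
 [ 2.28614134e-04  1.29105396e-03 -9.99999140e-01]]
tool units [-0.11583886  0.16664422  3.13172504]
[321.0883357  262.75419702]
[320.84285161 227.85254978]
[320.76713022 217.08687769]
```

```bash
python3 - <<'E'
from tri import *
s,p=snap('wrist')
b=[x for x in orange(p) if x[1][1]<250][0]; u=b[1]; print(b,s['tcp_pos'],s['dq'].round(3) if hasattr(s['dq'],'round') else s['dq'])
s1=dict(tcp_pos=np.array([.4852,-.2747,.2147]),eef_rot=[0,.923,.384,0])
print(tri([rayd(s1,p,(327.3,173)),rayd(s,p,u)]))
# fit: project cylinder top-disc + upper part outline silhouette centre for candidate xy
T=R.from_quat(np.array(s['eef_rot'])[[1,2,3,0]]).as_matrix()
from scipy.optimize import fsolve
a=np.linspace(0,6.28,24)
def cen(xy):
    P=[proj(s,p,[xy[0]+.01*np.cos(t),xy[1]+.01*np.sin(t),z]) for t in a for z in(.019,.032)]
    P=np.array(P); return np.r_[(P.min(0)+P.max(0))/2]
x,y,w,h=b[2]; tgt=np.array([x+(w-1)/2,y+(h-1)/2])
xy=fsolve(lambda v:cen(v)-tgt,[.502,-.27]); print(xy,'units',T.T@(np.array([*xy,.037])-s['tcp_pos'])/.025)
E
```

```text
(474, [321.8, 214.5], [311, 202, 23, 26]) [ 0.50250949 -0.26719085  0.11561734] [ 0.001 -0.005 -0.001  0.     0.001  0.   ]
(array([ 0.50003725, -0.27145376,  0.02147059]), [0.0001, 0.0001])
[ 0.50118188 -0.27028745] units [-0.12626106  0.04358732  3.14474471]
```

```bash
python3 -m crank '[{"tx":-0.13,"ty":0.04,"tz":0.5,"ax":0,"ay":0,"az":0},{"tx":0,"ty":0,"tz":0.5,"ax":0,"ay":0,"az":0},{"tx":0,"ty":0,"tz":0.5,"ax":0,"ay":0,"az":0},{"tx":0,"ty":0,"tz":0.5,"ax":0,"ay":0,"az":0},{"tx":0,"ty":0,"tz":0.4,"ax":0,"ay":0,"az":0},{"tx":0,"ty":0,"tz":0.4,"ax":0,"ay":0,"az":0},{"tx":0,"ty":0,"tz":0.3,"ax":0,"ay":0,"az":0},{"tx":0,"ty":0,"tz":0,"ax":0,"ay":0,"az":0},{"tx":0,"ty":0,"tz":0,"ax":0,"ay":0,"az":0}]'
python3 -m crank '[{"tx":0,"ty":0,"tz":0,"ax":0,"ay":0,"az":0},{"tx":0,"ty":0,"tz":0,"ax":0,"ay":0,"az":0},{"tx":0,"ty":0,"tz":0,"ax":0,"ay":0,"az":0},{"tx":0,"ty":0,"tz":0,"ax":0,"ay":0,"az":0}]' 1 12
```

```text
time: 7.22
tcp_pos: [0.5005, -0.2698, 0.0374]
eef_rot: [0.0, 0.923, 0.385, 0.0]
wrist_force: [0.3, 0.1, -0.3]
width: 0.0306
finger_force: 0.0
time: 7.72
tcp_pos: [0.5006, -0.2698, 0.0374]
eef_rot: [0.0, 0.923, 0.385, 0.0]
wrist_force: [-0.7, 0.3, 2.8]
width: 0.0189
finger_force: 12.0
```

```bash
python3 -m crank '[{"tx":0,"ty":0,"tz":-0.5,"ax":0,"ay":0,"az":0},{"tx":0,"ty":0,"tz":-1,"ax":0,"ay":0,"az":0},{"tx":0,"ty":0,"tz":-1,"ax":0,"ay":0,"az":0},{"tx":0,"ty":0,"tz":-1,"ax":0,"ay":0,"az":0},{"tx":0,"ty":0,"tz":-1,"ax":0,"ay":0,"az":0},{"tx":0,"ty":0,"tz":-1,"ax":0,"ay":0,"az":0},{"tx":0,"ty":0,"tz":-0.5,"ax":0,"ay":0,"az":0}]'
python3 -m crank '[{"tx":0.8,"ty":-0.9,"tz":0,"ax":0,"ay":0,"az":0},{"tx":0.8,"ty":-0.9,"tz":0,"ax":0,"ay":0,"az":0},{"tx":0.8,"ty":-0.9,"tz":0,"ax":0,"ay":0,"az":0},{"tx":0.8,"ty":-0.9,"tz":0,"ax":0,"ay":0,"az":0},{"tx":0.8,"ty":-0.9,"tz":0,"ax":0,"ay":0,"az":0},{"tx":0.8,"ty":-0.9,"tz":0,"ax":0,"ay":0,"az":0},{"tx":0.8,"ty":-0.9,"tz":0,"ax":0,"ay":0,"az":0},{"tx":0.8,"ty":-0.9,"tz":0,"ax":0,"ay":0,"az":0},{"tx":0.8,"ty":-0.9,"tz":0,"ax":0,"ay":0,"az":0},{"tx":0.8,"ty":-0.9,"tz":0,"ax":0,"ay":0,"az":0}]'
python3 -m crank '[{"tx":0,"ty":0,"tz":0,"ax":0,"ay":0,"az":0},{"tx":0,"ty":0,"tz":0,"ax":0,"ay":0,"az":0},{"tx":0,"ty":0,"tz":0,"ax":0,"ay":0,"az":0},{"tx":0,"ty":0,"tz":0,"ax":0,"ay":0,"az":0}]'
python3 look.py w4.png jar_orange socket handle handle_end turntable jar_blue
```

```text
time: 8.6
tcp_pos: [0.5008, -0.27, 0.1893]
eef_rot: [0.001, 0.923, 0.385, 0.001]
wrist_force: [-0.2, 0.8, 0.7]
width: 0.0194
finger_force: 12.0
time: 9.85
tcp_pos: [0.4807, 0.0318, 0.1868]
eef_rot: [-0.0, 0.923, 0.385, -0.0]
wrist_force: [-0.0, -0.4, -0.4]
width: 0.019
finger_force: 12.0
time: 10.35
tcp_pos: [0.4814, 0.03, 0.187]
eef_rot: [0.0, 0.923, 0.384, -0.0]
wrist_force: [0.5, 0.3, 0.4]
width: 0.0193
finger_force: 12.0
[0.4814 0.03   0.187 ] [ 0.     0.923  0.384 -0.   ] 0.019348620886933506 10.35 [0.5 0.3 0.4]
jar_orange [ 0.6222 -0.1178  0.0374] 0.96 [506. 198.]
jar_orange [0.5148 0.07   0.076 ] 0.64 [316. 149.]
socket [ 0.6232 -0.1176  0.0392] 0.59 [508. 197.]
socket [0.5164 0.0686 0.0753] 0.55 [318. 149.]
handle [0.5359 0.1257 0.0201] 0.83 [293.  90.]
handle [0.5383 0.123  0.0236] 0.57 [296.  90.]
handle_end [0.5371 0.128  0.0219] 0.75 [292.  87.]
handle_end [ 0.7878 -0.0732  0.0027] 0.61 [595.  54.]
turntable [0.5364 0.1284 0.0206] 0.97 [291.  87.]
```

View pics/w4.png

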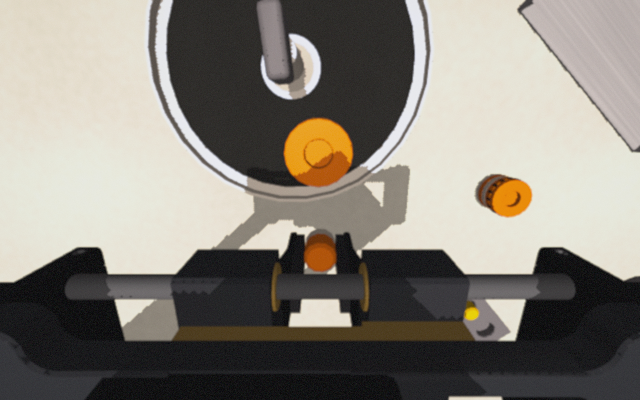

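The socket is at px (318,153) and the held capsule at (320,252). The handle block runs from (268,3) to (283,80), and the hub is near (291,67). I'll work out the offsets.

```bash
cat > soc.py <<'E'
from tri import *
import sys
s,p=snap('wrist'); g=cv2.cvtColor(p['img'],cv2.COLOR_RGB2GRAY)
T=R.from_quat(np.array(s['eef_rot'])[[1,2,3,0]]).as_matrix()
print('tcp',s['tcp_pos'].round(4) if hasattr(s['tcp_pos'],'round') else s['tcp_pos'])
m=cv2.inRange(cv2.cvtColor(p['img'],cv2.COLOR_RGB2HSV),(5,120,60),(20,255,255)); m[235:]=0
for c in cv2.findContours(m,cv2.RETR_EXTERNAL,cv2.CHAIN_APPROX_NONE)[0]:
    if cv2.contourArea(c)>800:
        (u,v),r=cv2.minEnclosingCircle(c); w=ray(s,p,(u,v),.076); print('cap',(u,v),r,w,'tool',(T.T@(w-s['tcp_pos'])/.025).round(3))
lo,hi=[int(x) for x in sys.argv[1:3]]
h=cv2.HoughCircles(cv2.medianBlur(g,3),cv2.HOUGH_GRADIENT,1,30,param1=60,param2=12,minRadius=lo,maxRadius=hi)
if h is not None:
    for u,v,r in h[0][:12]:
        w=ray(s,p,(u,v),.076)
        if abs(u-320)<60 and 60<v<235: print('hough',u,v,r,w.round(4),'tool',(T.T@(w-s['tcp_pos'])/.025).round(3))
for l in ('socket','jar_orange'):
    for f in env.masks_of(p,l)[:2]:
        m=f['mask'].astype(np.uint8); print(l,cv2.boundingRect(m),f['p'])
E
python3 soc.py 10 20
python3 - <<'E'
from tri import *
s,p=snap('wrist')
for uv,z in (((268,3),.135),((283,76),.135),((291,67),.02),((275,40),.135)): print(uv,ray(s,p,uv,z))
E
```

```text
tcp [0.4813 0.0307 0.1871]
cap (508.5, 197.0) 23.5638427734375 [ 0.61344181 -0.09081694  0.076     ] tool [0.269 7.175 4.442]
cap (318.5364074707031, 152.5229949951172) 35.54541778564453 [0.51445895 0.06693742 0.076     ] tool [ 1.963 -0.079  4.442]
hough 318.5 153.5 15.8 [0.5138 0.0663 0.076 ] tool [ 1.927 -0.08   4.442]
hough 277.5 63.5 16.0 [0.5422 0.1433 0.076 ] tool [ 4.912 -1.44   4.442]
hough 368.5 150.5 19.4 [0.548  0.0363 0.076 ] tool [2.035 1.737 4.442]
socket (284, 118, 70, 70) 0.87
socket (476, 176, 56, 42) 0.73
jar_orange (284, 118, 69, 70) 0.85
jar_orange (476, 175, 56, 43) 0.71
(268, 3) [0.56220087 0.15808209 0.135     ]
(283, 76) [0.53885022 0.12390029 0.135     ]
(291, 67) [0.54996014 0.14287955 0.02      ]
(275, 40) [0.55050086 0.14161417 0.135     ]
```

```bash
python3 -m crank '[{"tx":0.5,"ty":-0.04,"tz":0.5,"ax":0,"ay":0,"az":0},{"tx":0.3,"ty":-0.04,"tz":0.5,"ax":0,"ay":0,"az":0},{"tx":0,"ty":0,"tz":0.5,"ax":0,"ay":0,"az":0},{"tx":0,"ty":0,"tz":0.5,"ax":0,"ay":0,"az":0},{"tx":0,"ty":0,"tz":0,"ax":0,"ay":0,"az":0},{"tx":0,"ty":0,"tz":0,"ax":0,"ay":0,"az":0},{"tx":0,"ty":0,"tz":0,"ax":0,"ay":0,"az":0},{"tx":0,"ty":0,"tz":0,"ax":0,"ay":0,"az":0}]'
python3 soc.py 12 28
python3 - <<'E'
from tri import *
s,p=snap('wrist','w5.png')
T=R.from_quat(np.array(s['eef_rot'])[[1,2,3,0]]).as_matrix()
print(proj(s,p,s['tcp_pos']-T[:,2]*.005))
print(orange(p))
cv2.imwrite('pics/c5.png',cv2.resize(p['img'][80:300,220:420,::-1],None,fx=2.5,fy=2.5))
E
```

```text
time: 11.9
tcp_pos: [0.4943, 0.0463, 0.1376]
eef_rot: [0.0, 0.923, 0.385, 0.001]
wrist_force: [0.1, 0.6, -0.5]
width: 0.0193
finger_force: 12.0
tcp [0.4943 0.0463 0.1376]
cap (538.5, 230.5) 27.72193145751953 [ 0.61384567 -0.08115904  0.076     ] tool [-0.258  6.983  2.47 ]
cap (320.26702880859375, 185.28135681152344) 42.66835403442383 [0.51592443 0.06865902 0.076     ] tool [ 1.24  -0.017  2.466]
hough 320.5 188.5 18.0 [0.5143 0.0667 0.076 ] tool [ 1.138 -0.01   2.466]
hough 287.5 83.5 27.4 [0.5506 0.1356 0.076 ] tool [ 4.118 -0.917  2.467]
hough 376.5 222.5 27.4 [0.5262 0.0155 0.076 ] tool [0.02  1.77  2.466]
hough 357.5 197.5 23.0 [0.5295 0.0415 0.076 ] tool [0.85  1.133 2.466]
hough 371.5 165.5 21.7 [0.5538 0.0525 0.076 ] tool [1.848 1.511 2.467]
socket (499, 204, 68, 52) 0.92
socket (280, 144, 81, 84) 0.62
jar_orange (500, 204, 67, 51) 0.77
jar_orange (280, 144, 81, 84) 0.74
[321.12135883 267.25113037]
[(5431, [320.7, 185.9], [279, 143, 84, 85]), (4124, [333.2, 332.1], [173, 321, 301, 20]), (1795, [539.2, 231.1], [512, 209, 56, 46]), (998, [319.9, 252.3], [304, 234, 33, 37])]
```

View pics/c5.png

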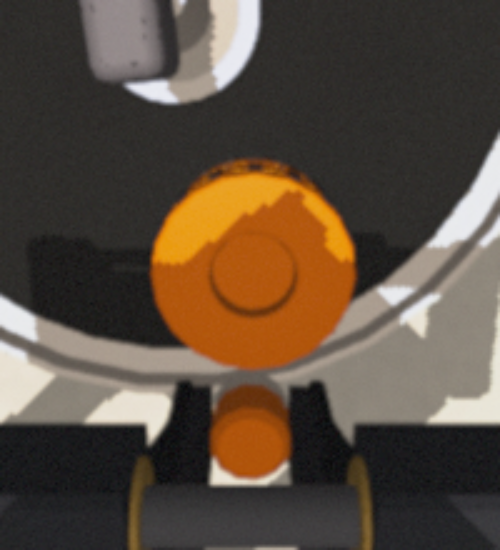

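The socket is at px (320,188), and both views put it at (0.514, 0.067). The capsule hangs straight at (320,256). I'll move over the socket, lower to just above its floor, and check the force.

```bash
python3 -m crank '[{"tx":0.4,"ty":0,"tz":0,"ax":0,"ay":0,"az":0},{"tx":0.4,"ty":0,"tz":0,"ax":0,"ay":0,"az":0},{"tx":0.3,"ty":0,"tz":0,"ax":0,"ay":0,"az":0},{"tx":0,"ty":0,"tz":0,"ax":0,"ay":0,"az":0},{"tx":0,"ty":0,"tz":0,"ax":0,"ay":0,"az":0},{"tx":0,"ty":0,"tz":0.3,"ax":0,"ay":0,"az":0},{"tx":0,"ty":0,"tz":0.3,"ax":0,"ay":0,"az":0},{"tx":0,"ty":0,"tz":0.3,"ax":0,"ay":0,"az":0},{"tx":0,"ty":0,"tz":0.2,"ax":0,"ay":0,"az":0},{"tx":0,"ty":0,"tz":0,"ax":0,"ay":0,"az":0}]'
python3 -m crank '[{"tx":0,"ty":0,"tz":0.1,"ax":0,"ay":0,"az":0},{"tx":0,"ty":0,"tz":0.1,"ax":0,"ay":0,"az":0},{"tx":0,"ty":0,"tz":0.1,"ax":0,"ay":0,"az":0},{"tx":0,"ty":0,"tz":0,"ax":0,"ay":0,"az":0},{"tx":0,"ty":0,"tz":0,"ax":0,"ay":0,"az":0}]'
python3 - <<'E'
from h import *
s,p=snap('wrist'); s2,p2=snap('scene')
u,v=proj(s2,p2,[.514,.067,.08]).astype(int)
a=cv2.resize(p['img'][140:300,220:420,::-1],(600,300)); b=cv2.resize(p2['img'][v-25:v+25,u-50:u+50,::-1],(600,300))
cv2.imwrite('pics/c6.png',np.vstack([a,b]))
E
```

```text
time: 13.35
tcp_pos: [0.5129, 0.0659, 0.1089]
eef_rot: [-0.0, 0.923, 0.385, -0.001]
wrist_force: [-0.4, -0.6, 0.5]
width: 0.019
finger_force: 12.0
time: 13.98
tcp_pos: [0.5133, 0.0659, 0.1021]
eef_rot: [0.0, 0.923, 0.385, 0.0]
wrist_force: [-0.0, -0.0, -0.1]
width: 0.0188
finger_force: 12.0
```

View pics/c6.png

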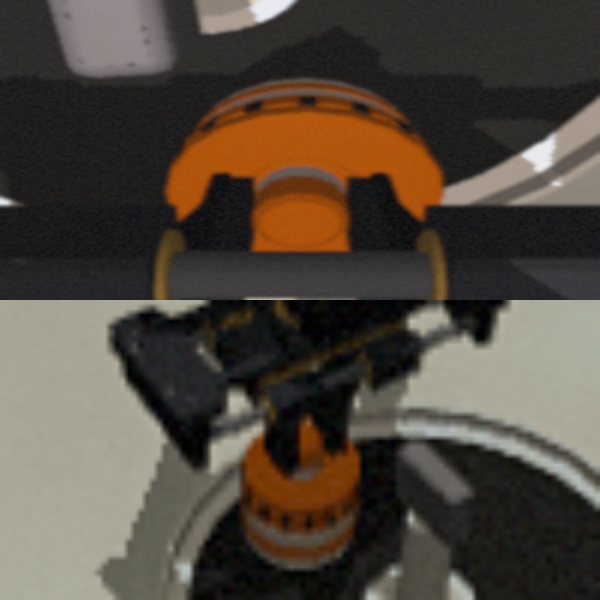

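The capsule's foot has entered the socket (crop (300,180)) with no contact force, and the jar is upright. I'll lower the last bit, release gently and rise.

```bash
python3 -m crank '[{"tx":0,"ty":0,"tz":0.08,"ax":0,"ay":0,"az":0},{"tx":0,"ty":0,"tz":0.08,"ax":0,"ay":0,"az":0},{"tx":0,"ty":0,"tz":0,"ax":0,"ay":0,"az":0},{"tx":0,"ty":0,"tz":0,"ax":0,"ay":0,"az":0}]'
python3 -m crank '[{"tx":0,"ty":0,"tz":0,"ax":0,"ay":0,"az":0},{"tx":0,"ty":0,"tz":0,"ax":0,"ay":0,"az":0},{"tx":0,"ty":0,"tz":0,"ax":0,"ay":0,"az":0},{"tx":0,"ty":0,"tz":0,"ax":0,"ay":0,"az":0}]' 0.2
```

```text
time: 14.58
tcp_pos: [0.5133, 0.0659, 0.098]
eef_rot: [-0.0, 0.923, 0.385, -0.0]
wrist_force: [-0.3, -0.6, -0.0]
width: 0.0191
finger_force: 12.0
time: 15.08
tcp_pos: [0.5133, 0.0659, 0.0981]
eef_rot: [0.0, 0.923, 0.385, 0.0]
wrist_force: [0.7, -0.2, -0.2]
width: 0.0345
finger_force: 0.0
```

```bash
python3 -m crank '[{"tx":0,"ty":0,"tz":-0.3,"ax":0,"ay":0,"az":0},{"tx":0,"ty":0,"tz":-0.7,"ax":0,"ay":0,"az":0},{"tx":0,"ty":0,"tz":-1,"ax":0,"ay":0,"az":0},{"tx":0,"ty":0,"tz":-1,"ax":0,"ay":0,"az":0},{"tx":0,"ty":0,"tz":-1,"ax":0,"ay":0,"az":0},{"tx":0,"ty":0,"tz":0,"ax":0,"ay":0,"az":0},{"tx":0,"ty":0,"tz":0,"ax":0,"ay":0,"az":0},{"tx":0,"ty":0,"tz":0,"ax":0,"ay":0,"az":0}]'
python3 look.py w7.png socket capsule_orange_c handle turntable jar_blue
```

```text
time: 16.08
tcp_pos: [0.5125, 0.066, 0.1968]
eef_rot: [-0.0, 0.923, 0.385, -0.001]
wrist_force: [0.2, -0.8, 0.3]
width: 0.0347
finger_force: 0.0
[0.5125 0.066  0.1968] [-0.     0.923  0.385 -0.001] 0.0346673142255059 16.075 [ 0.2 -0.8  0.3]
socket [ 0.623  -0.1134  0.0393] 0.75 [496. 231.]
socket [0.517  0.0705 0.0764] 0.61 [321. 194.]
capsule_orange_c [0.5549 0.1418 0.0186] 0.73 [300. 112.]
capsule_orange_c [0.5142 0.0675 0.0885] 0.55 [321. 202.]
handle [0.5532 0.1425 0.0186] 0.74 [298. 113.]
turntable [0.555  0.144  0.0182] 0.91 [298. 111.]
jar_blue [0.5898 0.2023 0.078 ] 0.93 [271.  27.]
```

View pics/w7.png

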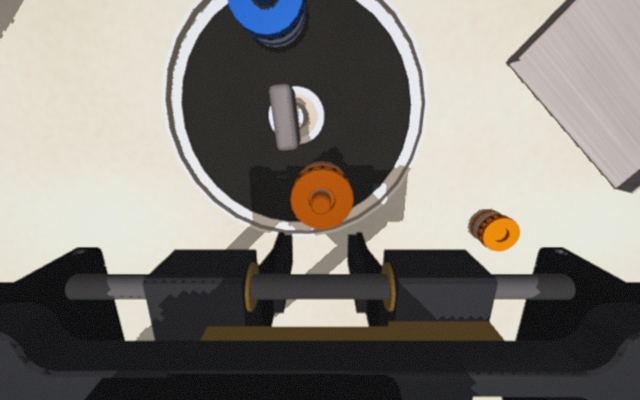

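The capsule stands centred in the orange cap at px (321,200). The handle's top runs from (280,85) to (287,150), with the hub at (298,113).

```bash
python3 - <<'E'
from tri import *
s,p=snap('wrist'); print(s['tcp_pos'])
T=R.from_quat(np.array(s['eef_rot'])[[1,2,3,0]]).as_matrix()
a,b=ray(s,p,(280,85),.135),ray(s,p,(287.5,150),.135)
c=(a+b)/2; d=a-b; print(a,b,'len',np.linalg.norm(d),'dir',np.degrees(np.arctan2(d[1],d[0])),'c',c,'hub',ray(s,p,(298,114),.02))
# grey segmentation of handle top
im=p['img'].astype(int); sat=im.max(2)-im.min(2); m=((im.mean(2)>75)&(im.mean(2)<190)&(sat<40)).astype(np.uint8); 
m[:70]=0;m[165:]=0;m[:,:260]=0;m[:,305:]=0
m=cv2.morphologyEx(m,cv2.MORPH_OPEN,np.ones((7,7),np.uint8))
n,_,st,cc=cv2.connectedComponentsWithStats(m);print(st[1:],cc[1:])
# jar cap & rim
for z,uv in ((.092,(321,203)),): print('capsule top',ray(s,p,uv,z))
print('yaw tool',np.degrees(np.arctan2(T[1,0],T[0,0])))
t=c.copy(); t[2]=.18; print('units',T.T@(t-s['tcp_pos'])/.025)
E
```

```text
[0.51312585 0.06592319 0.19760639]
[0.56489488 0.15828925 0.135     ] [0.53613898 0.12413229 0.135     ] len 0.04464973863884905 dir 49.90680630239271 c [0.55051693 0.14121077 0.135     ] hub [0.55315722 0.14177549 0.02      ]
[[ 269   85   27   66 1368]
 [ 296  100    9   10   87]] [[282.29678363 117.20175439]
 [299.87356322 104.64367816]]
capsule top [0.51501279 0.06749434 0.092     ]
yaw tool 45.25258555816746
units [ 3.19210956 -1.05742514  0.70310983]
```

```bash
python3 -m crank '[{"tx":0.8,"ty":-0.27,"tz":0,"ax":0,"ay":0,"az":0},{"tx":0.8,"ty":-0.27,"tz":0,"ax":0,"ay":0,"az":0},{"tx":0.8,"ty":-0.26,"tz":0,"ax":0,"ay":0,"az":0},{"tx":0.8,"ty":-0.26,"tz":0,"ax":0,"ay":0,"az":0},{"tx":0,"ty":0,"tz":0,"ax":0,"ay":0,"az":-0.6},{"tx":0,"ty":0,"tz":0,"ax":0,"ay":0,"az":-0.6},{"tx":0,"ty":0,"tz":0.3,"ax":0,"ay":0,"az":0},{"tx":0,"ty":0,"tz":0,"ax":0,"ay":0,"az":0},{"tx":0,"ty":0,"tz":0,"ax":0,"ay":0,"az":0},{"tx":0,"ty":0,"tz":0,"ax":0,"ay":0,"az":0}]'
python3 - <<'E'
from h import *
s,p=snap('wrist','w8.png')
a=cv2.resize(p['img'][150:300,220:420,::-1],(600,450)); cv2.imwrite('pics/c8.png',a)
E
```

```text
time: 17.68
tcp_pos: [0.551, 0.1414, 0.1907]
eef_rot: [0.0, 0.904, 0.428, 0.0]
wrist_force: [-0.4, -0.2, 0.5]
width: 0.0348
finger_force: 0.0
```

View pics/c8.png

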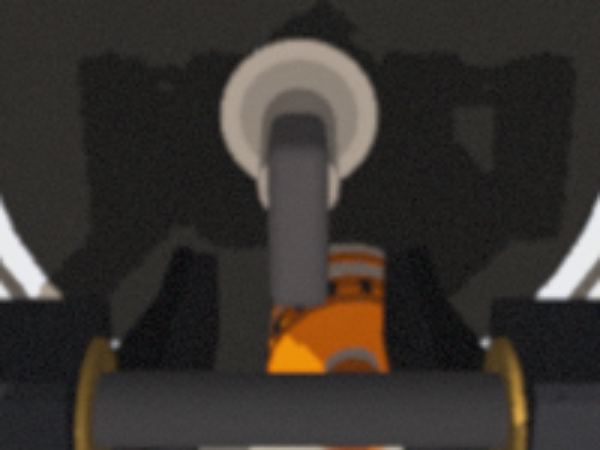

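The handle runs straight up the image at crop column 299, midway between the fingers. I'll descend and grip.

```bash
python3 -m crank '[{"tx":0,"ty":0,"tz":0.5,"ax":0,"ay":0,"az":0},{"tx":0,"ty":0,"tz":0.5,"ax":0,"ay":0,"az":0},{"tx":0,"ty":0,"tz":0.5,"ax":0,"ay":0,"az":0},{"tx":0,"ty":0,"tz":0.5,"ax":0,"ay":0,"az":0},{"tx":0,"ty":0,"tz":0.5,"ax":0,"ay":0,"az":0},{"tx":0,"ty":0,"tz":0.4,"ax":0,"ay":0,"az":0},{"tx":0,"ty":0,"tz":0,"ax":0,"ay":0,"az":0},{"tx":0,"ty":0,"tz":0,"ax":0,"ay":0,"az":0}]'
python3 -m crank '[{"tx":0,"ty":0,"tz":0,"ax":0,"ay":0,"az":0},{"tx":0,"ty":0,"tz":0,"ax":0,"ay":0,"az":0},{"tx":0,"ty":0,"tz":0,"ax":0,"ay":0,"az":0},{"tx":0,"ty":0,"tz":0,"ax":0,"ay":0,"az":0},{"tx":0,"ty":0,"tz":0,"ax":0,"ay":0,"az":0}]' 1 25
python3 -m crank '[{"tx":0,"ty":0,"tz":0,"ax":0,"ay":0,"az":0.3},{"tx":0,"ty":0,"tz":0,"ax":0,"ay":0,"az":0.5},{"tx":0,"ty":0,"tz":0,"ax":0,"ay":0,"az":0.6},{"tx":0,"ty":0,"tz":0,"ax":0,"ay":0,"az":0.6},{"tx":0,"ty":0,"tz":0,"ax":0,"ay":0,"az":0.6},{"tx":0,"ty":0,"tz":0,"ax":0,"ay":0,"az":0.6},{"tx":0,"ty":0,"tz":0,"ax":0,"ay":0,"az":0.6}]'
```

```text
time: 18.73
tcp_pos: [0.5511, 0.1415, 0.1184]
eef_rot: [0.0, 0.904, 0.429, 0.0]
wrist_force: [-0.2, 0.5, -0.3]
width: 0.0349
finger_force: 0.0
time: 19.35
tcp_pos: [0.5506, 0.1418, 0.1183]
eef_rot: [-0.0, 0.903, 0.429, -0.0]
wrist_force: [-3.6, 1.6, 5.6]
width: 0.0159
finger_force: 25.0
time: 20.23
tcp_pos: [0.551, 0.1413, 0.1184]
eef_rot: [0.0, 0.958, 0.286, 0.0]
wrist_force: [-3.0, 0.8, 3.8]
width: 0.0161
finger_force: 25.0
```

```bash
python3 -m crank '[{"tx":0,"ty":0,"tz":0,"ax":0,"ay":0,"az":0.4},{"tx":0,"ty":0,"tz":0,"ax":0,"ay":0,"az":0.6},{"tx":0,"ty":0,"tz":0,"ax":0,"ay":0,"az":0.6},{"tx":0,"ty":0,"tz":0,"ax":0,"ay":0,"az":0.6},{"tx":0,"ty":0,"tz":0,"ax":0,"ay":0,"az":0.6},{"tx":0,"ty":0,"tz":0,"ax":0,"ay":0,"az":0.6},{"tx":0,"ty":0,"tz":0,"ax":0,"ay":0,"az":0.6},{"tx":0,"ty":0,"tz":0,"ax":0,"ay":0,"az":0.6},{"tx":0,"ty":0,"tz":0,"ax":0,"ay":0,"az":0.6},{"tx":0,"ty":0,"tz":0,"ax":0,"ay":0,"az":0.6}]'
python3 -m crank '[{"tx":0,"ty":0,"tz":0,"ax":0,"ay":0,"az":0.6},{"tx":0,"ty":0,"tz":0,"ax":0,"ay":0,"az":0.6},{"tx":0,"ty":0,"tz":0,"ax":0,"ay":0,"az":0.6},{"tx":0,"ty":0,"tz":0,"ax":0,"ay":0,"az":0.6},{"tx":0,"ty":0,"tz":0,"ax":0,"ay":0,"az":0.6},{"tx":0,"ty":0,"tz":0,"ax":0,"ay":0,"az":0.6},{"tx":0,"ty":0,"tz":0,"ax":0,"ay":0,"az":0.4},{"tx":0,"ty":0,"tz":0,"ax":0,"ay":0,"az":0.3},{"tx":0,"ty":0,"tz":0,"ax":0,"ay":0,"az":0},{"tx":0,"ty":0,"tz":0,"ax":0,"ay":0,"az":0}]' - 30
python3 - <<'E'
from tri import *
out=[]
for n in ('top','scene'):
    s,p=snap(n)
    for l in ('jar_orange','socket','capsule_orange_c','jar_blue'):
        for f in env.find_in(p,l)[:3]: print(n,l,np.round(f['position'],4),round(f['p'],2))
    for a,c,b in orange(p):
        w=ray(s,p,c,.072); 
        if a>20: print('blob',a,c,b,w.round(4))
    u,v=proj(s,p,[.5,.14,.08]).astype(int); out.append(cv2.resize(p['img'][v-45:v+45,u-90:u+90,::-1],(600,300)))
cv2.imwrite('pics/c9.png',np.vstack(out))
E
```

```text
time: 21.48
tcp_pos: [0.5514, 0.1404, 0.1184]
eef_rot: [0.001, 0.998, 0.058, 0.0]
wrist_force: [-0.4, -3.1, 4.0]
width: 0.0156
finger_force: 25.0
time: 22.72
tcp_pos: [0.5513, 0.1397, 0.1184]
eef_rot: [0.001, 0.994, -0.113, 0.001]
wrist_force: [-2.5, -5.4, 4.9]
width: 0.016
finger_force: 30.0
top jar_orange [0.4664 0.1436 0.0731] 0.63
top socket [ 0.6218 -0.1254  0.0353] 0.59
top socket [0.4645 0.1424 0.075 ] 0.46
top socket [0.6609 0.0999 0.0741] 0.45
top jar_blue [0.7983 0.2002 0.056 ] 0.63
top jar_blue [0.6635 0.0981 0.0733] 0.57
top jar_blue [0.6484 0.3835 0.0455] 0.53
blob 4023 [595.3, 285.2] [560, 250, 72, 71] [ 0.2835 -0.8966  0.072 ]
blob 3942 [278.0, 331.6] [251, 261, 62, 139] [0.1475 0.1742 0.072 ]
blob 1309 [279.8, 217.8] [256, 179, 44, 87] [0.5318 0.1658 0.072 ]
blob 146 [348.9, 347.1] [340, 341, 19, 13] [ 0.0943 -0.0628  0.072 ]
scene jar_orange [ 0.6296 -0.1216  0.0322] 0.72
scene socket [ 0.6366 -0.1214  0.0344] 0.67
scene socket [0.4847 0.1572 0.0424] 0.47
scene jar_blue [0.6623 0.1304 0.0759] 0.85
scene jar_blue [0.6614 0.3863 0.0398] 0.64
blob 972 [92.1, 146.7] [68, 126, 58, 46] [ 0.5691 -0.7805  0.072 ]
blob 600 [365.2, 90.7] [347, 79, 37, 27] [0.0062 0.0708 0.072 ]
blob 593 [384.6, 48.2] [356, 19, 43, 85] [-0.3257  0.0947  0.072 ]
blob 454 [376.9, 7.9] [356, 0, 41, 23] [-0.6938 -0.0043  0.072 ]
```

View pics/c9.png

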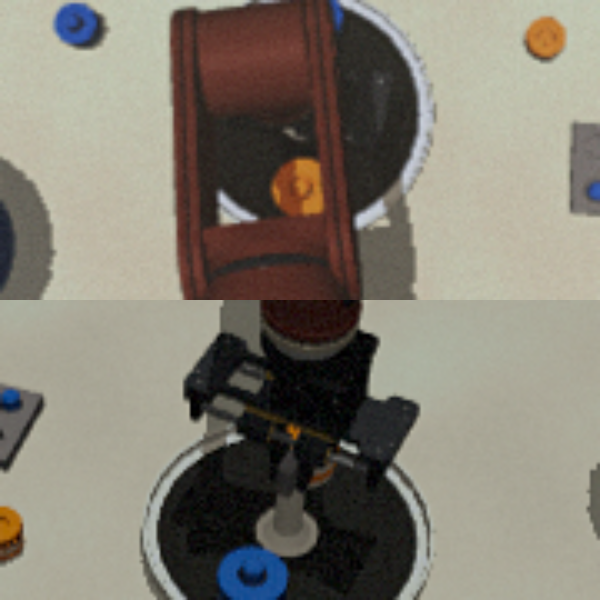

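The top view shows the orange jar, capsule in its socket at crop (303,187), directly in front of the axis. Measured jar y is about 0.142–0.144 against 0.1415 for the axis, and the rotation arithmetic agrees. The grip is steady at 30 N, so I'll hand in.

```bash
python3 -c "
from h import *
print(env.finish_job())"
```

```text
the job is handed in; nothing more can be done
None
```

The orange capsule is in the orange jar's socket, the jar is at the front to within about 2 mm by my measurements, and the gripper is holding the turntable handle at 30 N. The job was handed in at about 23 s and returned no verdict.

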